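# Find the soft leaf spring and select its channel

### The job

One of the three leaf springs on the aluminium block has gone soft and its channel must be selected on the console for recalibration. Press the free tip of each spring right down onto its stop for a moment and let it up again, first the one in the red bay, then the yellow, then the blue, to feel which yields most easily; then turn the selector knob on the sloping panel until it clicks in at the dot with that bay's colour, and let go. Leave the jar, the screwdriver and the weight where they are.

Things in the scene. Friction and masses are not known exactly. Their poses are not given: they have to be found in the camera images.
- panel: Blue panel of the cream instrument console (200 mm deep, 240 wide, 155 high), sloping 30 degrees from level, facing up and towards the robot. Origin: on its surface, on the selector knob's axis. z = outward normal (knob axis), x = up the slope, y = left along the panel. The console may stand left or right of the spring block.
- selector (a joint): Detented knob, rad, growing clockwise seen from outside. Six click positions: 0, 0.524, 1.047 (small white dots; starts between 0 and 1.05), 1.571 red, 2.094 yellow, 2.618 blue; end stops just beyond. At value q the pointer lies at the angle 1.309 - q from panel x towards panel y. About 0.08 N m carries it over a click; a little past half-way it falls into the next and stays.
- knob_grip (a point): On the knob's axis, 32 mm above the panel: the height to grip. Black knob: disc 50 mm dia., 8 mm high, with a grip bar 46 mm long and 13 mm thick, its top 41 mm above the panel; a white line marks the pointer end. x = pointer direction, z = outward along the axis.
- mark_red (a point): Large red dot (15 mm dia.) on the panel, 43 mm from the knob's axis.
- mark_yellow (a point): Large yellow dot (15 mm dia.) on the panel, 43 mm from the knob's axis.
- mark_blue (a point): Large blue dot (15 mm dia.) on the panel, 43 mm from the knob's axis.
- spring_p (a joint): Bending of clamped leaf spring P, rad: 0 at rest, 0.15 with its tip on the stop (12.7 mm down); springs back when released. One of the three is soft (about 3.5 N at the stop), the other two are sound (about 8 N); the force grows evenly with the bending. They look alike: only the force tells.
- tip_p (a point): Top centre of the round black press pad (18 mm dia.) at the free tip of leaf spring P, 72.5 mm above the table at rest. The strip is 16 mm wide, 85 mm long, level, along the point's x; tip towards the robot, clamp (10 mm higher than the strip) at +x. z is up at rest. Springs stand 70 mm apart; which is in which bay varies.
- spring_q (a joint): Bending of clamped leaf spring Q, rad: 0 at rest, 0.15 with its tip on the stop (12.7 mm down); springs back when released. One of the three is soft (about 3.5 N at the stop), the other two are sound (about 8 N); the force grows evenly with the bending. They look alike: only the force tells.
- tip_q (a point): Top centre of the round black press pad (18 mm dia.) at the free tip of leaf spring Q, 72.5 mm above the table at rest. The strip is 16 mm wide, 85 mm long, level, along the point's x; tip towards the robot, clamp (10 mm higher than the strip) at +x. z is up at rest. Springs stand 70 mm apart; which is in which bay varies.
- spring_r (a joint): Bending of clamped leaf spring R, rad: 0 at rest, 0.15 with its tip on the stop (12.7 mm down); springs back when released. One of the three is soft (about 3.5 N at the stop), the other two are sound (about 8 N); the force grows evenly with the bending. They look alike: only the force tells.
- tip_r (a point): Top centre of the round black press pad (18 mm dia.) at the free tip of leaf spring R, 72.5 mm above the table at rest. The strip is 16 mm wide, 85 mm long, level, along the point's x; tip towards the robot, clamp (10 mm higher than the strip) at +x. z is up at rest. Springs stand 70 mm apart; which is in which bay varies.
- bay_red: Red colour plate, 12 x 44 x 4 mm, on the aluminium base plate (170 x 225 x 20 mm) of the spring block, 23 mm in front of the tip of the spring whose bay it marks. Origin: centre of its underside, 20 mm above the table. The order of the colours varies.
- bay_yellow: Yellow colour plate, 12 x 44 x 4 mm, on the aluminium base plate (170 x 225 x 20 mm) of the spring block, 23 mm in front of the tip of the spring whose bay it marks. Origin: centre of its underside, 20 mm above the table. The order of the colours varies.
- bay_blue: Blue colour plate, 12 x 44 x 4 mm, on the aluminium base plate (170 x 225 x 20 mm) of the spring block, 23 mm in front of the tip of the spring whose bay it marks. Origin: centre of its underside, 20 mm above the table. The order of the colours varies.
- jar_mid (a point): Bystander: specimen jar, 60 mm dia., 85 mm high; the point is at its centre.
- screwdriver_grip (a point): Bystander: screwdriver with orange handle, 180 mm long, lying beyond the work; the point is on its handle.
- weight_mid (a point): Bystander: brass calibration weight, 44 mm dia., 52 mm high, nearer the robot than the console and the spring block; the point is at its centre.

How it is judged:
On the way, in this order (a step that is already met when the one before it is completed fails the run):
1. the spring in the red bay is pressed down onto its stop (((horizontal distance between tip_p and bay_red below 0.04 m and value of joint spring_p above 0.132 rad) or (horizontal distance between tip_q and bay_red below 0.04 m and value of joint spring_q above 0.132 rad) or (horizontal distance between tip_r and bay_red below 0.04 m and value of joint spring_r above 0.132 rad))), for 0.1 s.
2. the spring in the yellow bay is pressed down onto its stop (((horizontal distance between tip_p and bay_yellow below 0.04 m and value of joint spring_p above 0.132 rad) or (horizontal distance between tip_q and bay_yellow below 0.04 m and value of joint spring_q above 0.132 rad) or (horizontal distance between tip_r and bay_yellow below 0.04 m and value of joint spring_r above 0.132 rad))), for 0.1 s.
3. the spring in the blue bay is pressed down onto its stop (((horizontal distance between tip_p and bay_blue below 0.04 m and value of joint spring_p above 0.132 rad) or (horizontal distance between tip_q and bay_blue below 0.04 m and value of joint spring_q above 0.132 rad) or (horizontal distance between tip_r and bay_blue below 0.04 m and value of joint spring_r above 0.132 rad))), for 0.1 s.
At the end, for the whole second after the job is handed in: The selector rests clicked in at the dot of the colour of the bay that holds the soft spring (judged by its rest value, which is a hair above 0, too little to measure), within 0.12 rad (7 degrees), and all three springs are let up (below 0.02 rad) (value of joint each of spring_p, spring_q, spring_r below 0.02 rad and velocity of joint selector between -0.1 and 0.1 rad/s and ((horizontal distance between tip_p and bay_red below 0.04 m and value of joint spring_p above 0.0002 rad and value of joint selector between 1.451 and 1.691 rad) or (horizontal distance between tip_p and bay_yellow below 0.04 m and value of joint spring_p above 0.0002 rad and value of joint selector between 1.974 and 2.214 rad) or (horizontal distance between tip_p and bay_blue below 0.04 m and value of joint spring_p above 0.0002 rad and value of joint selector between 2.498 and 2.738 rad) or (horizontal distance between tip_q and bay_red below 0.04 m and value of joint spring_q above 0.0002 rad and value of joint selector between 1.451 and 1.691 rad) or (horizontal distance between tip_q and bay_yellow below 0.04 m and value of joint spring_q above 0.0002 rad and value of joint selector between 1.974 and 2.214 rad) or (horizontal distance between tip_q and bay_blue below 0.04 m and value of joint spring_q above 0.0002 rad and value of joint selector between 2.498 and 2.738 rad) or (horizontal distance between tip_r and bay_red below 0.04 m and value of joint spring_r above 0.0002 rad and value of joint selector between 1.451 and 1.691 rad) or (horizontal distance between tip_r and bay_yellow below 0.04 m and value of joint spring_r above 0.0002 rad and value of joint selector between 1.974 and 2.214 rad) or (horizontal distance between tip_r and bay_blue below 0.04 m and value of joint spring_r above 0.0002 rad and value of joint selector between 2.498 and 2.738 rad))); the robot touches nothing.
It fails at once if the jar is moved more than 25 mm (distance of jar_mid from where it was at the start of the episode above 0.025 m).
It fails at once if the screwdriver is moved more than 25 mm (distance of screwdriver_grip from where it was at the start of the episode above 0.025 m).
It fails at once if the weight is moved more than 25 mm (distance of weight_mid from where it was at the start of the episode above 0.025 m).
It also fails if it takes over 72 s, if anything falls off the work surface, if the arm or the gripper's body presses on something with over 40 N, if the wrist force passes 120 N, or if a joint passes its speed limit or range.

### The arm

A 6-joint arm with a two-finger parallel gripper is mounted at the origin on the work surface. World frame = base frame: x ahead of the robot, y to its left, z up, the work surface at z = 0. Lengths are in m, angles in rad, forces in N, time in s.
With the tool pointing down it reaches from about 0.35 to 0.925 m from the base axis. Payload 6.4 kg.
Tool frame: the origin (TCP) lies at the very end of the fingers, on their centre line; the grasp point (between the pads) lies 19 mm behind it; z points along the fingers, y is the line along which they close (so a half turn about z gives the same grasp; the last joint's range is limited). The gripper opens to 94 mm and grips with 3 to 60 N. Pads are 16 mm wide; open, the fingers measure 119 mm over their backs; the gripper's body (75 mm by 177 mm) begins 78 mm behind the grasp point.
Start: joints at [1.067, 0.245, 1.558, -0, 1.339, -0.174], TCP at [0.211, 0.615, 0.205] pointing down, gripper open.
Joint ranges: [-3.13, 3.13], [-1.02, 2.26], [0.13, 2.54], [-0.95, 4.09], [0.21, 2.88], [-2.74, 2.74]. Speed limits (rad/s): [2.57, 2.57, 3.14, 3.14, 3.14, 3.14].

### API

Orientations are given as a unit quaternion [x, y, z, w].
In Python, from station import bot, eyes, ticket gives the robot as it stands.
- The arm moves only by the tool step_arm, never from a script. Its argument "rows" is a list of rows, each a list of 7 numbers: the shift along the tool's x, y, z in m, then the turn, a rotation vector about the tool's x, y, z in rad, then the finger opening in m, from 0 to 0.094. A call has 1 to 8 rows; each row is the pose to reach, as a shift and turn from the pose commanded when the call began, along the tool's axes at that moment; what a row does not reach only later rows make up. A row lasts 1/10 s, in which the tool goes at most 50 mm and 8.59 degrees, less where a joint would pass 70% of its speed; a pose out of reach is approached as far as the arm can. A call with a gripper value outside its range is refused whole. The fingers move at their own pace and stop on an object; "squeeze" is the grip in N (left out, the last holds). Time passes only in rows, so rows that repeat a pose let the fingers close. It gives the time, the measured TCP pose, the force, the opening and the grip force at its end, in the units of the state.
- bot.get_state(): the state, without advancing time (a new reading comes with each control period).
- eyes.read_camera(name): name is "side" or "top"; returns (picture, depth): 420x560x3 uint8, red, green, blue; 420x560 float32, m along the optical axis (not along the pixel's ray), 0 where there is no reading.
- eyes.calibration(name): a dict with "intrinsics" (3x3 intrinsics, pixels), "k1" (the pictures are not rectified: a ray, as slopes to the right and down, at radius r is drawn at 1 + k1 r^2 times it, then the intrinsics apply), "xyz" and "rotation" of the camera in the world. Camera axes: x right, y down, z forward; pixel columns grow to the right and rows downward; lengths in m; the calibration is good to about 2 mm. A picture is of the moment at which its call begins. calibration takes no time and is no camera call.
- ticket.sign_off(): hands the job in; it is judged then, once.
Trained networks look in the newest picture that a camera, given by its name, has taken for a name from the list of things; names that differ only in an ending like _2 or _b are one class to them, and where a whole thing is asked for, a point or a joint stands for the part that bears it (a point fixed in the world has none). Each returns a list of dicts, best first, with "conf" (0 to 1); they miss things now and then, are a little off and sometimes report something else, mostly with a low value. They report only what shows in the picture. A call takes as long as a camera call.
- eyes.recognise(camera, target): "at" ([column, row] in pixels, amid what is visible of it).
- eyes.silhouettes(camera, target): "region" (420x560 bool, what is visible of it) and "at" ([column, row] in pixels, amid what is visible of it).
- eyes.landmark_of(camera, target): "at" ([column, row] in pixels: a listed point, or the origin of a listed thing).
The state is a dict: "time_s": time; "joints": joint angles; "qvel": joint speeds; "joint_efforts": joint torques, N m; "eef_pos": TCP position; "eef_rot": TCP orientation; "ft_force": force on the tool from outside, world axes, zero at the start; "ft_torque": the same for the moment, N m; "opening": finger opening in m; "grasp_force": force on a finger pad.
Only numpy, scipy, OpenCV 4.12 (cv2) and the standard library are available. Lean on these libraries where they do the work, as an engineer would, in place of code of your own. Each camera call takes 0.05 s, during which the arm holds its last target. There are 200 camera calls.

## Working session

There is one attempt and no reset: what is moved stays moved. The work goes in short steps, Python scripts to look and compute and a tool call to move; the robot and the scene stay as the last step left them, time stands still between calls to the robot, and variables do not carry over. Pictures are saved under pics/ and viewed, at most 10 in all, crops included, and the job is handed in when it is done.

Besides the shell and the picture viewer there is one more tool, called after ">>>" as name([rows], argument=value, ...), one row to a line, values as JSON. step_arm: Moves the arm, as the interface text tells. Its arguments: {"type":"object","properties":{"rows":{"type":"array"},"squeeze":{"type":"number"}},"required":["rows"]}

```bash
mkdir -p pics
cat > h.py <<'E'
import numpy as np, cv2
from station import bot, eyes, ticket
from scipy.spatial.transform import Rotation as R
def ray(cam,px):
    c=eyes.calibration(cam); K=np.array(c["intrinsics"]); k=c["k1"]
    d=np.array([(px[0]-K[0,2])/K[0,0],(px[1]-K[1,2])/K[1,1]]); u=d.copy()
    for _ in range(20): u=d/(1+k*(u@u))
    M=np.array(c["rotation"]); 
    if M.size!=9: M=R.from_quat(M.ravel()).as_matrix()
    return np.array(c["xyz"]), M@np.array([u[0],u[1],1.])
def at_z(cam,px,z):
    o,d=ray(cam,px); return o+d*(z-o[2])/d[2]
def at_d(cam,px,dep):
    o,d=ray(cam,px); r,c=int(round(px[1])),int(round(px[0]))
    w=dep[max(r-1,0):r+2,max(c-1,0):c+2]; w=w[w>0]
    return o+d*np.median(w) if w.size else None
def tri(a,b):
    (o1,d1),(o2,d2)=ray(*a),ray(*b)
    A=np.stack([d1,-d2],1); t=np.linalg.lstsq(A,o2-o1,rcond=None)[0]
    p,q=o1+d1*t[0],o2+d2*t[1]; return (p+q)/2, np.linalg.norm(p-q)
def tool(v):  # world vector -> tool axes
    return R.from_quat(bot.get_state()["eef_rot"]).inv().apply(v)
E
python3 - <<'E'
from h import *
np.set_printoptions(precision=4,suppress=True)
D={}
for c in("top","side"):
    p,d=eyes.read_camera(c); D[c]=d; cv2.imwrite(f"pics/{c}0.png",p[:,:,::-1]); k=eyes.calibration(c); print(c,k)
for n in "panel knob_grip mark_red mark_yellow mark_blue tip_p bay_red bay_yellow bay_blue jar_mid weight_mid screwdriver_grip".split():
    for c in D:
        for r in eyes.landmark_of(c,n)[:3]:
            print(n,c,np.round(r["at"],1),round(r["conf"],2),at_d(c,r["at"],D[c]))
print(bot.get_state())
E
```

```text
top {'intrinsics': array([[448.4344,   0.    , 269.1672],
       [  0.    , 448.4344, 208.8283],
       [  0.    ,   0.    ,   1.    ]]), 'k1': -0.10208857811241388, 'xyz': array([ 0.45  , -0.0035,  0.9661]), 'rotation': array([-0.6952,  0.714 , -0.0494,  0.0671])}
side {'intrinsics': array([[418.7093,   0.    , 282.2279],
       [  0.    , 418.7093, 210.1115],
       [  0.    ,   0.    ,   1.    ]]), 'k1': -0.11437054127332007, 'xyz': array([ 0.1784, -0.4672,  0.6235]), 'rotation': array([ 0.8506, -0.3194,  0.1498, -0.3898])}
panel top [192.7 243.1] 0.73 [0.5294 0.1634 0.1192]
panel top [378.2 271.8] 0.46 [ 0.4677 -0.2061  0.023 ]
panel side [210.5 179.5] 0.89 [0.5328 0.1586 0.103 ]
knob_grip top [191.7 246.7] 0.56 [0.5221 0.1644 0.124 ]
knob_grip side [203.8 178. ] 0.72 [0.5151 0.154  0.118 ]
mark_red top [195.5 221.7] 0.68 [0.5723 0.1605 0.1062]
mark_red top [417.6 251.1] 0.45 [ 0.5051 -0.2772  0.0722]
mark_red side [223.8 169.6] 0.68 [0.5721 0.1657 0.1063]
mark_yellow top [207.9 221.6] 0.76 [0.572  0.1364 0.1047]
mark_yellow side [231.6 176.8] 0.9 [0.5717 0.1372 0.1031]
mark_blue
[... 1176 characters left out ...]
0.0442  0.0464]
weight_mid side [226.3 168.2] 0.69 [0.5777 0.1641 0.1082]
screwdriver_grip top [367.8 124.9] 0.87 [ 0.7876 -0.2033  0.0266]
screwdriver_grip side [419.3 244.9] 0.6 [ 0.7827 -0.2086  0.0227]
{'time_s': 1.3, 'joints': array([ 1.0669,  0.2451,  1.5578,  0.    ,  1.3387, -0.1741]), 'qvel': array([ 0.0008,  0.0009, -0.0007,  0.0014,  0.0009,  0.0002]), 'joint_efforts': array([ -0.0009, -41.5841, -31.4866,   0.0684,   0.029 ,  -0.    ]), 'eef_pos': array([0.2105, 0.615 , 0.2055]), 'eef_rot': array([ 0.1641,  0.9864,  0.    , -0.    ]), 'ft_force': array([-0.3919,  0.2455,  0.3433]), 'ft_torque': array([ 0.0344, -0.0042,  0.0283]), 'grasp_force': 0.0, 'opening': 0.09387984990554933}
```

View pics/top0.png

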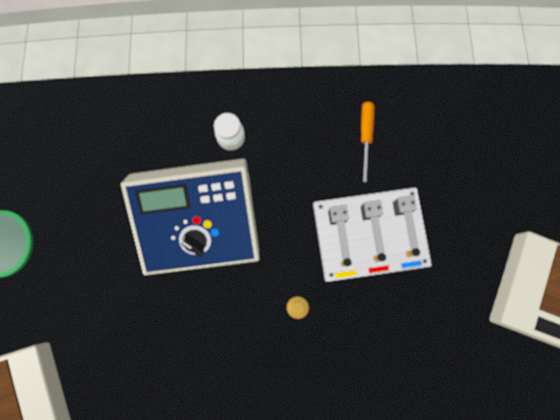

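View pics/side0.png

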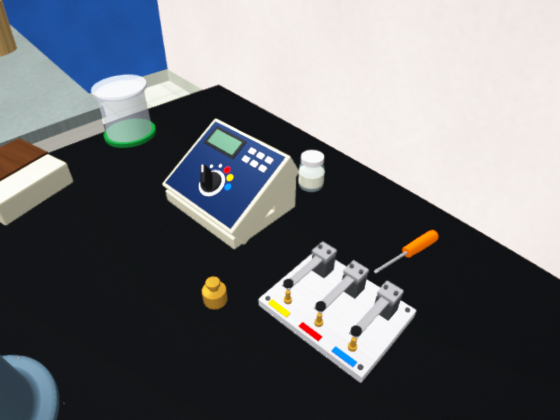

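Run:
```python
from h import *
p=cv2.imread("pics/top0.png"); q=cv2.imread("pics/side0.png")
a=cv2.resize(p[200:290,145:245],None,fx=5,fy=5,interpolation=cv2.INTER_CUBIC)
b=cv2.resize(q[135:225,160:220+20],None,fx=3.7,fy=5,interpolation=cv2.INTER_CUBIC)
cv2.imwrite("pics/knob0.png",np.hstack([a,b]))
```

```text
(no output)
```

View pics/knob0.png

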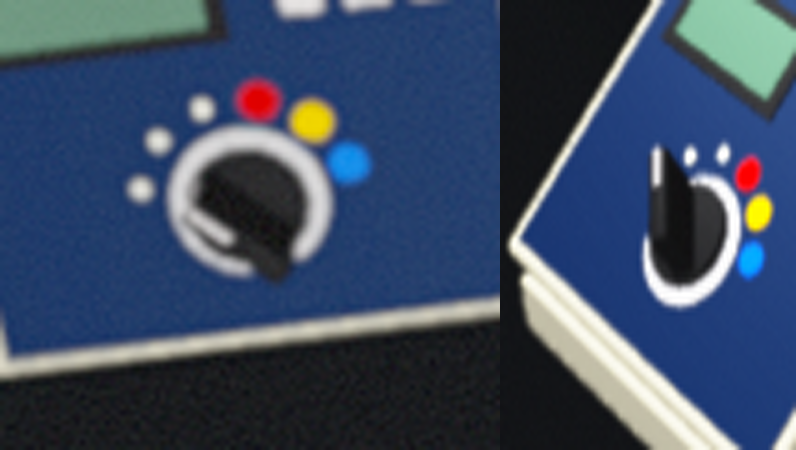

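The top view shows yellow, red and blue bays at pixels (345,272), (378,269) and (411,265), with pads just above them. The knob is at (195,240). Its white pointer line points up-left, towards the white dots. Next I'll fit the panel frame and the bar angle.

```bash
cat >> h.py <<'E'
def cloud(cam,dep,box):
    c=eyes.calibration(cam); K=c["intrinsics"]; x0,y0,x1,y1=box
    U,V=np.meshgrid(np.arange(x0,x1),np.arange(y0,y1)); z=dep[V,U]; m=z>0
    d=np.stack([(U[m]-K[0,2])/K[0,0],(V[m]-K[1,2])/K[1,1]],1); u=d.copy()
    for _ in range(20): u=d/(1+c["k1"]*(u**2).sum(1,keepdims=True))
    return np.array(c["xyz"])+R.from_quat(c["rotation"]).apply(np.c_[u,np.ones(len(u))]*z[m][:,None])
E
python3 - <<'E'
from h import *
np.set_printoptions(precision=4,suppress=True)
boxes={"top":(160,205,235,265),"side":(180,150,245,215)}
ang={"red":-.2618,"yellow":-.7854,"blue":-1.309}
for c in("top","side"):
    p,d=eyes.read_camera(c)
    P=cloud(c,d,boxes[c])
    m=np.ones(len(P),bool)
    for _ in range(15):
        ce=P[m].mean(0); n=np.linalg.svd(P[m]-ce,full_matrices=False)[2][2]; n*=np.sign(n[2])
        h=(P-ce)@n; m=abs(h)<.003 if _>4 else h<np.percentile(h[m],75)
    print(c,"normal",n,"tilt",np.degrees(np.arccos(n[2])),m.sum())
    M={k:max(eyes.landmark_of(c,"mark_"+k),key=lambda r:r["conf"])["at"] for k in ang}
    W={}
    for k,px in M.items():
        o,dd=ray(c,px); W[k]=o+dd*(((ce-o)@n)/(dd@n))
    x=np.array([0,0,1.])-n*n[2]; x/=np.linalg.norm(x); y=np.cross(n,x)
    org=np.mean([W[k]-.043*(np.cos(a)*x+np.sin(a)*y) for k,a in ang.items()],0)
    print("x",x,"y",y,"org",org,"resid mm",*[1e3*(W[k]-org-.043*(np.cos(a)*x+np.sin(a)*y)) for k,a in ang.items()])
    L=(P-org)@np.stack([x,y,n],1); r=np.hypot(L[:,0],L[:,1])
    for lo,hi in((.02,.033),(.033,.05)):
        b=L[(L[:,2]>lo)&(L[:,2]<hi)&(r<.05)]
        if len(b)<4: continue
        ev=np.linalg.svd(b[:,:2]-b[:,:2].mean(0))[2][0]; print(lo,len(b),"mean",b.mean(0),"bar angle deg",np.degrees(np.arctan2(ev[1],ev[0]))%180,"->q",1.309-np.radians(np.degrees(np.arctan2(ev[1],ev[0]))%180), b.max(0),b.min(0))
    for e in eyes.landmark_of(c,"knob_grip")[:1]:
        o,dd=ray(c,e["at"]); g=org+.032*n; print("grip ray miss",o+dd*(((g-o)@n)/(dd@n))-g)
    for r_ in eyes.landmark_of(c,"tip_p")[:5]: print("tip",r_["at"],r_["conf"],at_z(c,r_["at"],.0725))
E
```

```text
top normal [-0.4993 -0.054   0.8647] tilt 30.146078299053894 3780
x [0.8597 0.093  0.5022] y [-0.1075  0.9942  0.    ] org [0.5402 0.1701 0.087 ] resid mm [3.4502 4.0141 2.2428] [-1.5626 -3.3014 -1.1084] [-1.8877 -0.7127 -1.1344]
0.02 70 mean [ 0.0054 -0.0059  0.0268] bar angle deg 47.04553075395421 ->q 0.48790058999524866 [0.0186 0.0138 0.0328] [-0.0136 -0.0229  0.0201]
0.033 178 mean [ 0.0005 -0.0047  0.0402] bar angle deg 44.340046882639086 ->q 0.5351201914093001 [0.0195 0.0155 0.0443] [-0.0196 -0.0229  0.033 ]
grip ray miss [ 0.0004 -0.0021  0.0001]
tip [345.5, 261.4] 0.7 [ 0.4892 -0.1316  0.0725]
tip [413.7, 255.5] 0.68 [ 0.4966 -0.2686  0.0725]
tip [381.1, 260.8] 0.64 [ 0.4882 -0.2025  0.0725]
side normal [-0.609   0.2938  0.7367] tilt 42.54858045497306 355Traceback (most recent call last):
  File "<stdin>", line 13, in <module>
ValueError: max() iterable argument is empty
```

>>> step_arm([
  [-0.246,-0.315,0,0,0,0,0],
  [-0.246,-0.315,0,0,0,0,0],
  [-0.246,-0.315,0,0,0,0,0],
  [-0.246,-0.315,0,0,0,0,0],
  [-0.246,-0.315,0,0,0,0,0],
  [-0.246,-0.315,0,0,0,0,0],
  [-0.246,-0.315,0,0,0,0,0],
  [-0.246,-0.315,0,0,0,0,0],
])

```text
time_s: 2.5
eef_pos: [0.3415, 0.2356, 0.2058]
eef_rot: [0.164, 0.986, 0.0, 0.001]
ft_force: [1.1, 0.2, 0.7]
opening: 0.0335
grasp_force: 0.0
```

>>> step_arm([
  [-0.246,-0.315,0,0,0,0,0],
  [-0.246,-0.315,0,0,0,0,0],
  [-0.246,-0.315,0,0,0,0,0],
  [-0.246,-0.315,0,0,0,0,0],
  [-0.246,-0.315,0,0,0,0,0],
  [-0.246,-0.315,0,0,0,0,0],
  [-0.246,-0.315,0,0,0,0,0],
  [-0.246,-0.315,0,0,0,0,0],
])

```text
time_s: 3.3
eef_pos: [0.4723, -0.1427, 0.2058]
eef_rot: [0.165, 0.986, -0.0, 0.0]
ft_force: [-0.1, 0.0, 0.4]
opening: 0.0006
grasp_force: 0.0
```

>>> step_arm([
  [-0.039,-0.048,0,0,0,0,0],
  [-0.039,-0.048,0.04,0,0,0,0],
  [-0.039,-0.048,0.08,0,0,0,0],
  [-0.039,-0.048,0.115,0,0,0,0],
  [-0.039,-0.048,0.115,0,0,0,0],
])

```text
time_s: 3.8
eef_pos: [0.4898, -0.1963, 0.0854]
eef_rot: [0.164, 0.986, 0.002, -0.005]
ft_force: [-1.0, -0.5, -0.5]
opening: 0.0002
grasp_force: 0.0
```

Run:
```python
from h import *
p,_=eyes.read_camera("side"); q,_=eyes.read_camera("top")
a=cv2.resize(p[230:380,250:420],None,fx=2.6,fy=2.6,interpolation=cv2.INTER_CUBIC)
b=cv2.resize(q[180:290,310:440],None,fx=2.6,fy=390/110,interpolation=cv2.INTER_CUBIC)
cv2.imwrite("pics/press.png",np.hstack([a,b])[:,:,::-1]); s=bot.get_state(); print(s["eef_pos"],s["ft_force"],s["joints"])
```

```text
[ 0.49345084 -0.19849269  0.09097439] [ 0.47721156 -0.51490197  1.01558388] [-5.95762635e-01  1.07225828e-01  1.94041022e+00 -5.78010377e-06
  1.09421252e+00 -1.83682090e+00]
```

View pics/press.png

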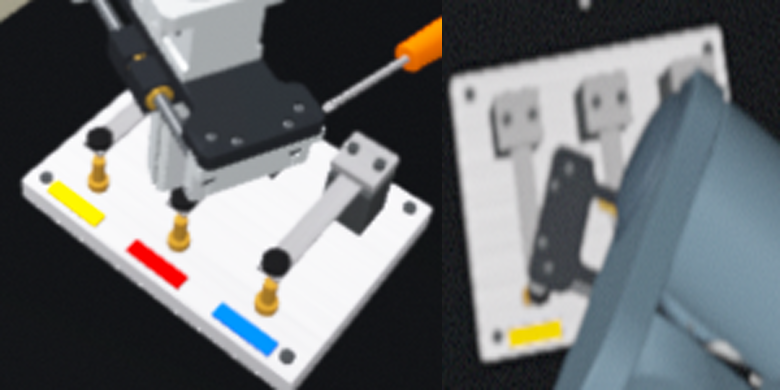

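>>> step_arm([
  [-0.001,-0.003,0.01,0,0,0,0],
  [-0.001,-0.003,0.02,0,0,0,0],
  [-0.001,-0.003,0.026,0,0,0,0],
  [-0.001,-0.003,0.026,0,0,0,0],
  [-0.001,-0.003,0.026,0,0,0,0],
  [-0.001,-0.003,0.026,0,0,0,0],
])

```text
time_s: 4.5
eef_pos: [0.4936, -0.2019, 0.0651]
eef_rot: [0.164, 0.986, -0.0, 0.0]
ft_force: [0.1, -1.2, 2.3]
opening: 0.0005
grasp_force: 1.1
```

>>> step_arm([
  [0,0,0.003,0,0,0,0],
  [0,0,0.003,0,0,0,0],
  [0,0,0.003,0,0,0,0],
])

```text
time_s: 4.8
eef_pos: [0.4936, -0.2018, 0.0618]
eef_rot: [0.164, 0.986, -0.0, 0.0]
ft_force: [0.4, -1.0, 3.7]
opening: 0.0003
grasp_force: 1.6
```

>>> step_arm([
  [0,0,0.002,0,0,0,0],
  [0,0,0.003,0,0,0,0],
  [0,0,0.003,0,0,0,0],
])

```text
time_s: 5.1
eef_pos: [0.4939, -0.202, 0.0598]
eef_rot: [0.164, 0.986, -0.0, 0.0]
ft_force: [-1.1, 0.3, 9.8]
opening: 0.0003
grasp_force: 5.6
```

>>> step_arm([
  [0,0,0.001,0,0,0,0],
  [0,0,0.001,0,0,0,0],
  [0,0,0.001,0,0,0,0],
  [0,0,-0.03,0,0,0,0],
  [0.014,0.032,-0.035,0,0,0,0],
  [0.027,0.065,-0.035,0,0,0,0],
  [0.027,0.065,-0.035,0,0,0,0],
  [0.027,0.065,-0.02,0,0,0,0],
])

```text
time_s: 5.9
eef_pos: [0.4895, -0.1311, 0.0793]
eef_rot: [0.163, 0.987, -0.0, 0.001]
ft_force: [0.5, -0.5, -0.1]
opening: 0.0007
grasp_force: 0.0
```

>>> step_arm([
  [0,0,0,0,0,0,0],
  [0,0,0.008,0,0,0,0],
  [0,0,0.014,0,0,0,0],
  [0,0,0.014,0,0,0,0],
  [0,0,0.014,0,0,0,0],
  [0,0,0.014,0,0,0,0],
])

```text
time_s: 6.5
eef_pos: [0.4888, -0.1319, 0.065]
eef_rot: [0.164, 0.986, -0.0, -0.0]
ft_force: [-3.0, 0.3, 4.5]
opening: 0.0005
grasp_force: 2.8
```

>>> step_arm([
  [0,0,0.003,0,0,0,0],
  [0,0,0.003,0,0,0,0],
  [0,0,0.003,0,0,0,0],
])

```text
time_s: 6.8
eef_pos: [0.4889, -0.1319, 0.0623]
eef_rot: [0.164, 0.986, -0.0, -0.0]
ft_force: [-3.0, 1.0, 7.4]
opening: 0.0003
grasp_force: 3.8
```

>>> step_arm([
  [0,0,0.002,0,0,0,0],
  [0,0,0.003,0,0,0,0],
  [0,0,0.003,0,0,0,0],
])

```text
time_s: 7.1
eef_pos: [0.4891, -0.132, 0.0602]
eef_rot: [0.164, 0.986, -0.0, -0.0]
ft_force: [-5.8, 2.2, 13.4]
opening: 0.0002
grasp_force: 7.1
```

>>> step_arm([
  [0,0,0.001,0,0,0,0],
  [0,0,0.001,0,0,0,0],
  [0,0,0.001,0,0,0,0],
  [0,0,-0.04,0,0,0,0],
  [-0.018,-0.042,-0.04,0,0,0,0],
  [-0.036,-0.085,-0.04,0,0,0,0],
  [-0.054,-0.1275,-0.04,0,0,0,0],
  [-0.054,-0.1275,-0.035,0,0,0,0],
])

```text
time_s: 7.9
eef_pos: [0.4994, -0.275, 0.0946]
eef_rot: [0.167, 0.986, -0.001, 0.002]
ft_force: [0.1, 0.2, -0.1]
opening: 0.0008
grasp_force: 0.0
```

>>> step_arm([
  [0,0,0.015,0,0,0,0],
  [0,0,0.023,0,0,0,0],
  [0,0,0.029,0,0,0,0],
  [0,0,0.029,0,0,0,0],
  [0,0,0.029,0,0,0,0],
  [0,0,0.029,0,0,0,0],
])

```text
time_s: 8.5
eef_pos: [0.4978, -0.2682, 0.0645]
eef_rot: [0.163, 0.987, 0.0, -0.001]
ft_force: [-4.8, 1.0, 5.1]
opening: 0.0003
grasp_force: 2.8
```

>>> step_arm([
  [0,0,0.003,0,0,0,0],
  [0,0,0.003,0,0,0,0],
  [0,0,0.003,0,0,0,0],
])

```text
time_s: 8.8
eef_pos: [0.4981, -0.2683, 0.0619]
eef_rot: [0.163, 0.987, 0.0, -0.001]
ft_force: [-5.5, 2.0, 6.3]
opening: 0.0007
grasp_force: 3.5
```

>>> step_arm([
  [0,0,0.002,0,0,0,0],
  [0,0,0.003,0,0,0,0],
  [0,0,0.003,0,0,0,0],
])

```text
time_s: 9.1
eef_pos: [0.4982, -0.2684, 0.0595]
eef_rot: [0.163, 0.987, 0.0, -0.001]
ft_force: [-6.2, 1.6, 10.3]
opening: 0.0005
grasp_force: 5.4
```

>>> step_arm([
  [0,0,0.001,0,0,0,0],
  [0,0,0.001,0,0,0,0],
  [0,0,0.001,0,0,0,0],
  [0,0,-0.05,0,0,0,0],
  [0,0,-0.1,0,0,0,0.06],
  [0,0,-0.15,0,0,0,0.06],
  [0,0,-0.19,0,0,0,0.06],
  [0,0,-0.19,0,0,0,0.06],
])

```text
time_s: 9.9
eef_pos: [0.5016, -0.2705, 0.256]
eef_rot: [0.163, 0.987, -0.003, 0.006]
ft_force: [-0.3, -0.2, -0.6]
opening: 0.0292
grasp_force: 0.0
```

```bash
cat > knob.py <<'E'
from h import *
np.set_printoptions(precision=4,suppress=True)
ang={"red":-.2618,"yellow":-.7854,"blue":-1.309}
hue={"red":(lambda r,g,b:(r>150)&(g<70)&(b<80)),"yellow":(lambda r,g,b:(r>170)&(g>150)&(b<90)),"blue":(lambda r,g,b:(b>190)&(r<80)&(g>90))}
box={"top":(160,205,235,250),"side":(195,155,245,200)}
D={}
for c in("top","side"):
    p,d=eyes.read_camera(c); x0,y0,x1,y1=box[c]; D[c]={}
    for k,f in hue.items():
        m=f(*np.moveaxis(p[y0:y1,x0:x1].astype(int),2,0)); v,u=np.nonzero(m)
        if len(u)>8: D[c][k]=np.array([u.mean()+x0,v.mean()+y0]); print(c,k,D[c][k],len(u))
W={}
for k in ang:
    if k in D["top"] and k in D["side"]: W[k],e=tri(("top",D["top"][k]),("side",D["side"][k])); print(k,W[k],"gap",e)
E
python3 knob.py
```

```text
top red [196.2045 219.8864] 44
top yellow [206.8491 223.7736] 53
top blue [214.2391 232.0652] 46
side red [226.6333 169.6333] 30
side yellow [229.5    177.1389] 36
side blue [227.2727 186.3864] 44
red [0.5752 0.1589 0.1084] gap 0.0005847687304478045
yellow [0.5678 0.1389 0.1032] gap 0.00048249868292722886
blue [0.5521 0.1259 0.0941] gap 0.0007926064009702046
```

```bash
cat > plan.py <<'E'
from h import *
from scipy.optimize import least_squares
np.set_printoptions(precision=4,suppress=True)
W=np.array([[.5752,.1589,.1084],[.5678,.1389,.1032],[.5521,.1259,.0941]]); A=np.array([-.2618,-.7854,-1.309])
Fr=lambda yaw: (R.from_euler("z",yaw)*R.from_euler("y",-np.pi/6)).as_matrix()
f=lambda p:(W-p[1:]-.043*(np.c_[np.cos(A),np.sin(A),0*A]@Fr(p[0]).T)).ravel()
s=least_squares(f,[.1,.54,.167,.087]); P=Fr(s.x[0]); org=s.x[1:]
def target(h,a):   # TCP h above the panel, tool y at panel angle a
    z=-P[:,2]; y=P@[np.cos(a),np.sin(a),0]; return org+h*P[:,2],R.from_matrix(np.stack([np.cross(y,z),y,z],1))
def delta(h,a):
    st=bot.get_state(); t,q=target(h,a); r=R.from_quat(st["eef_rot"]).inv()
    return r.apply(t-st["eef_pos"]),(r*q).as_rotvec()
E
python3 - <<'E'
from plan import *
print(s.x,f(s.x)*1e3,P)
print(bot.get_state()["joints"],bot.get_state()["eef_rot"])
for h in (.12,.015): print(h,target(h,-np.pi/4)[0],*delta(h,-np.pi/4))
E
```

```text
[0.1043 0.5383 0.1663 0.0881] [-0.0349 -0.0519 -0.4225  0.1449  0.1229 -0.0579 -0.11   -0.071   0.4804] [[ 0.8613 -0.1041 -0.4973]
 [ 0.0901  0.9946 -0.052 ]
 [ 0.5     0.      0.866 ]]
[-0.6942  0.0154  1.7304  0.0005  1.3942 -1.9365] [ 0.1636  0.9865 -0.0002  0.0008]
0.12 [0.4786 0.16   0.192 ] [0.1578 0.3993 0.0567] [-0.6009 -0.1061  1.8735]
0.015 [0.5308 0.1655 0.101 ] [0.1103 0.4213 0.1477] [-0.6009 -0.1061  1.8735]
```

>>> step_arm([
  [0.158,0.399,0.02,-0.601,-0.106,1.874,0.06],
  [0.158,0.399,0.02,-0.601,-0.106,1.874,0.06],
  [0.158,0.399,0.02,-0.601,-0.106,1.874,0.06],
  [0.158,0.399,0.02,-0.601,-0.106,1.874,0.06],
  [0.158,0.399,0.02,-0.601,-0.106,1.874,0.06],
  [0.158,0.399,0.02,-0.601,-0.106,1.874,0.06],
  [0.158,0.399,0.02,-0.601,-0.106,1.874,0.06],
  [0.158,0.399,0.02,-0.601,-0.106,1.874,0.06],
])

```text
time_s: 10.8
eef_pos: [0.4789, 0.1169, 0.2273]
eef_rot: [0.652, 0.74, 0.158, 0.055]
ft_force: [-0.1, 0.4, 0.2]
opening: 0.0596
grasp_force: 0.0
```

Run:
```python
from plan import *
print(bot.get_state()["eef_pos"],bot.get_state()["joints"],*delta(.12,-np.pi/4))
```

```text
[0.4789 0.1169 0.2273] [-0.1044 -0.3856  2.1434  0.2146  1.1151 -0.2989] [ 0.038  -0.0067  0.0403] [-0.2529 -0.041   0.7682]
```

>>> step_arm([
  [0.038,-0.007,0.04,-0.253,-0.041,0.768,0.06],
  [0.038,-0.007,0.04,-0.253,-0.041,0.768,0.06],
  [0.038,-0.007,0.04,-0.253,-0.041,0.768,0.06],
  [0.038,-0.007,0.04,-0.253,-0.041,0.768,0.06],
  [0.038,-0.007,0.04,-0.253,-0.041,0.768,0.06],
  [0.038,-0.007,0.04,-0.253,-0.041,0.768,0.06],
  [0.038,-0.007,0.04,-0.253,-0.041,0.768,0.06],
  [0.038,-0.007,0.04,-0.253,-0.041,0.768,0.06],
])

```text
time_s: 11.6
eef_pos: [0.4791, 0.1579, 0.1932]
eef_rot: [0.87, 0.419, 0.244, 0.087]
ft_force: [-0.2, -0.4, 0.1]
opening: 0.0598
grasp_force: 0.0
```

Run:
```python
from plan import *
print(bot.get_state()["eef_pos"],bot.get_state()["joints"],*delta(.12,-np.pi/4),*delta(.016,-np.pi/4))
```

```text
[0.4791 0.1579 0.1932] [ 0.0885 -0.4389  2.284   0.0119  0.7729  0.7553] [ 0.001  -0.0021  0.0009] [-0.0003 -0.0003  0.0078] [ 0.0009 -0.0021  0.1049] [-0.0003 -0.0003  0.0078]
```

>>> step_arm([
  [0.001,-0.002,0.035,0,0,0.008,0.06],
  [0.001,-0.002,0.07,0,0,0.008,0.06],
  [0.001,-0.002,0.09,0,0,0.008,0.06],
  [0.001,-0.002,0.104,0,0,0.008,0.06],
  [0.001,-0.002,0.104,0,0,0.008,0.06],
  [0.001,-0.002,0.104,0,0,0.008,0.06],
])

```text
time_s: 12.2
eef_pos: [0.5312, 0.1649, 0.1045]
eef_rot: [0.872, 0.415, 0.245, 0.087]
ft_force: [0.6, 0.3, 0.1]
opening: 0.0604
grasp_force: 0.0
```

Run:
```python
from plan import *
p,_=eyes.read_camera("side"); q,_=eyes.read_camera("top")
a=cv2.resize(p[110:240,140:270],None,fx=3,fy=3); b=cv2.resize(q[180:310,120:250],None,fx=3,fy=3)
cv2.imwrite("pics/grip.png",np.hstack([a,b])[:,:,::-1])
print(bot.get_state()["eef_pos"],bot.get_state()["ft_force"],*delta(.016,-np.pi/4))
```

```text
[0.5317 0.1651 0.1057] [-0.1211 -0.1108 -0.0597] [-0.0018 -0.0026  0.0026] [ 0.0035 -0.003  -0.0018]
```

View pics/grip.png

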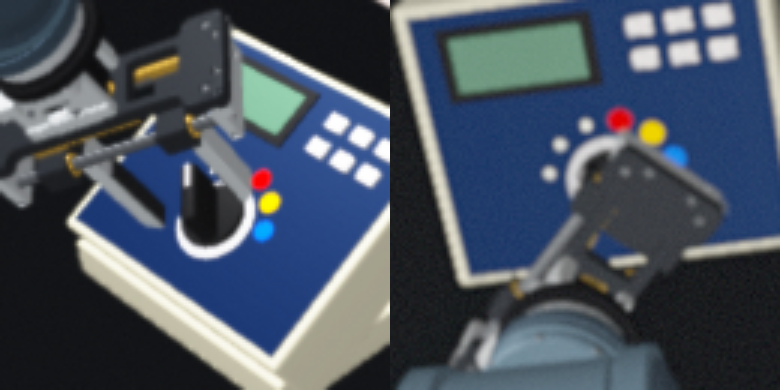

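The picture shows the fingers straddling the bar, with the bar at about (210,200) in the left half. I'll close the gripper now.

>>> step_arm([
  [-0.002,-0.002,0.002,0,0,0,0.03],
  [-0.002,-0.002,0.002,0,0,0,0.005],
  [-0.002,-0.002,0.002,0,0,0,0.005],
  [-0.002,-0.002,0.002,0,0,0,0.005],
  [-0.002,-0.002,0.002,0,0,0,0.005],
  [-0.002,-0.002,0.002,0,0,0,0.005],
  [-0.002,-0.002,0.002,0,0,0,0.005],
], squeeze=20)

```text
time_s: 13.0
eef_pos: [0.5302, 0.1648, 0.1019]
eef_rot: [0.872, 0.415, 0.246, 0.087]
ft_force: [0.6, -0.6, 0.3]
opening: 0.0126
grasp_force: 20.0
```

>>> step_arm([
  [0,0,0,0,0,0.14,0.005],
  [0,0,0,0,0,0.28,0.005],
  [0,0,0,0,0,0.42,0.005],
  [0,0,0,0,0,0.56,0.005],
  [0,0,0,0,0,0.7,0.005],
  [0,0,0,0,0,0.84,0.005],
  [0,0,0,0,0,0.97,0.005],
  [0,0,0,0,0,1.05,0.005],
])

```text
time_s: 13.8
eef_pos: [0.5298, 0.166, 0.1017]
eef_rot: [0.962, -0.081, 0.256, -0.049]
ft_force: [-0.2, 6.7, 0.3]
opening: 0.0129
grasp_force: 20.0
```

>>> step_arm([
  [0,0,0,0,0,0,0.005],
  [0,0,0,0,0,0,0.005],
])

```text
time_s: 14.0
eef_pos: [0.5298, 0.166, 0.1017]
eef_rot: [0.962, -0.078, 0.256, -0.049]
ft_force: [-0.1, 6.1, -0.5]
opening: 0.0131
grasp_force: 20.0
```

Run:
```python
from plan import *
st=bot.get_state(); y=R.from_quat(st["eef_rot"]).as_matrix()[:,1]@P
print("q est",1.309-(np.arctan2(y[1],y[0])+np.pi/2),st["ft_torque"],st["ft_force"],delta(.016,-7*np.pi/12))
```

```text
q est 1.5763655913683685 [0.9762 0.3878 0.6155] [-0.1107  6.1028 -0.5449] (array([0.0006, 0.0004, 0.0001]), array([-0.0022, -0.0029, -0.0056]))
```

Release, back off along the axis, and check.

>>> step_arm([
  [0,0,0,0,0,0,0.05],
  [0,0,0,0,0,0,0.05],
  [0,0,0,0,0,0,0.05],
  [0,0,0,0,0,0,0.05],
  [0,0,-0.04,0,0,0,0.05],
  [0,0,-0.08,0,0,0,0.05],
  [0,0,-0.12,0,0,0,0.05],
  [0,0,-0.16,0,0,0,0.05],
])

```text
time_s: 14.8
eef_pos: [0.449, 0.1564, 0.2411]
eef_rot: [0.962, -0.078, 0.256, -0.048]
ft_force: [0.6, 0.5, 0.1]
opening: 0.05
grasp_force: 0.0
```

>>> step_arm([
  [-0.04,0.03,-0.04,0,0,0,0.05],
  [-0.02,0.08,-0.06,0,0,0,0.05],
  [-0.02,0.13,-0.06,0,0,0,0.05],
  [-0.02,0.18,-0.06,0,0,0,0.05],
  [-0.02,0.2,-0.06,0,0,0,0.05],
  [-0.02,0.2,-0.06,0,0,0,0.05],
])

```text
time_s: 15.4
eef_pos: [0.3765, -0.0454, 0.2548]
eef_rot: [0.962, -0.085, 0.256, -0.046]
ft_force: [-0.2, 1.0, -0.2]
opening: 0.0502
grasp_force: 0.0
```

Run:
```python
from plan import *
p,_=eyes.read_camera("side"); q,d=eyes.read_camera("top")
L=(cloud("top",d,(160,205,235,265))-org)@P; b=L[(L[:,2]>.034)&(L[:,2]<.05)&(np.hypot(L[:,0],L[:,1])<.04)]
ev=np.linalg.svd(b[:,:2]-b[:,:2].mean(0))[2][0]; print(len(b),"bar deg",(np.degrees(np.arctan2(ev[1],ev[0]))+90)%180-90)
a=cv2.resize(p[60:380,140:420],None,fx=1.4,fy=1.4); c=cv2.resize(q[180:310,130:250],None,fx=3,fy=448/130)
cv2.imwrite("pics/end.png",np.hstack([a,c])[:,:,::-1]); print(bot.get_state()["eef_pos"],bot.get_state()["ft_force"])
```

```text
152 bar deg -16.023488489985823
[ 0.3772 -0.0421  0.2554] [ 0.4863  0.4374 -0.2101]
```

View pics/end.png

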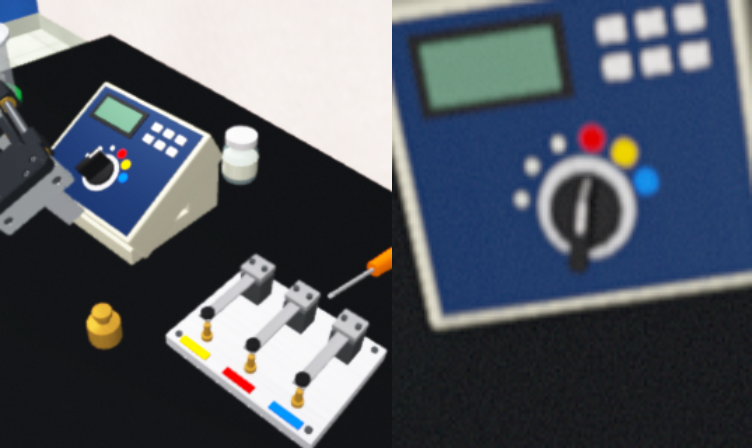

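The pointer sits at the red dot: its white line runs up to (592,138) in the right half, and the bar measures -16° against -15° expected. All three springs are up, the bystanders haven't moved, and the robot touches nothing.

```bash
python3 -c "
from station import ticket; print(ticket.sign_off())"
```

```text
the job is handed in; nothing more can be done
None
```

The soft spring is in the red bay (about 3.7 N near the stop, against 7.4 N for yellow and 6.3 N for blue); I pressed all three in order, turned the selector until it clicked in at red, let go, and handed the job in, with no verdict returned.

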